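# Unlock and take down the shaker canister

## Task

The shaking run is over. Draw the sprung stop knob out until you feel its stop, without wrenching it, turn it a quarter turn either way and let it settle parked in the out position. Then lift the canister by its handle straight up off the shaker and set it down beside, upright and wholly on the rubber mat, without tipping or dropping it; leave the knob parked and the other things on the bench where they are.

Things in the scene. Friction and masses are not known exactly. Their poses are not given: they have to be found in the camera images.
- shaker: Bench orbital shaker, switched off, fixed to the bench: white body 270 x 260 mm, square aluminium platform with its top 80 mm above the bench. Origin on the bench under its centre; x axis from the control panel and stop knob (its -x side, towards the robot) to the back, z up. The canister stands on the platform's centre between four 10 mm high rubber studs.
- knob_grip (a point): Centre of the round black fluted stop knob, 32 mm diameter, 28 mm long along its axis, on the outer end of a sprung steel pin. The point's z axis is the knob's axis and points outwards, the way it is pulled: 55 deg up (35 deg from vertical) and away from the canister, to the shaker's -x side. Knob and pin move together. Free room all round the knob for a gripper coming along the axis (lid rim 60 mm from the axis).
- guide_rim (a point): Centre of the outer end of the fixed square steel guide in which the pin slides, z axis outwards along the pin; at rest 15 mm below the knob's centre. The guide is 22 mm wide and 34 mm long, with a cross slot in its end, and stands on a bracket on the platform.
- stop_pin (a joint): How far knob and pin are drawn out (m). 0: home, the pin stands in the lug at the canister's foot, which then cannot be lifted. Its hard stop, a collar clamped on the pin below the guide, comes at 0.0275 to 0.0375, set differently each time: to be felt. Spring: 6 N at 0, 280 N/m. It turns only beyond 0.0255; let go turned it stays parked at 0.0255 (guide's rim) or 0.0235 (notch), clear of the canister; let go unturned it springs home.
- stop_knob (a joint): Turn of the stop knob about its axis (rad): about 0 as found, where a cross bar in the guide's slot keeps it from turning unless drawn fully out. It turns either way, with light friction, to a stop at 1.57 or -1.57; the bar drops into the quarter-turn notch from about 1.4 on. A light hand is enough: over 50 N against the stop would damage it.
- canister_handle (a point): Middle of the canister's handle bar: a round dark bar of 12 mm diameter, level, its straight part 54 mm long along this point's y axis, 160 mm above the canister's underside. 37 mm of free height between bar and lid; two uprights 36 mm to either side carry it.
- canister_middle (a point): Half-way up the steel canister with lid: 88 mm diameter, 117 mm tall to the lid's top (lid rim 94 mm), underside 58.5 mm below this point, about 0.5 to 0.9 kg, z axis up. A small steel lug with the bore for the stop pin sticks out 18 mm at its foot on the shaker's -x side.
- mat_top (a point): Middle of the top face of the black rubber mat, 220 x 220 mm, 3 mm thick, lying fixed on the bench to one side of the shaker, left or right; x and y axes along its edges.
- box_middle (a point): Middle of the closed clear plastic specimen box, 160 x 210 mm, 92 mm tall; a bystander.
- spray_middle (a point): Middle of the clear spray bottle with blue head, 72 mm diameter, 190 mm tall; a bystander.
- petri_middle (a point): Middle of the closed clear petri dish, 92 mm diameter, 16 mm tall; a bystander.
There are look-alikes about, which are no part of the job. What is shaped like the part that bears canister_handle but orange is not meant.

How it is judged:
On the way, in this order (a step that is already met when the one before it is completed fails the run):
1. the stop knob is drawn out to its stop: the collar on its pin bears on the guide with over 1 N (contact force between stop_collar and stop_guide above 1 N).
2. the knob, turned by most of a quarter and let go, stays parked out (value of joint stop_pin above 0.021 m and (value of joint stop_knob above 0.8 rad or value of joint stop_knob below -0.8 rad) and contact force between the fingers and stop_knob below 0.1 N), for 0.3 s.
3. the canister is lifted at least 20 mm clear of the platform in the fingers, the knob still parked (value of joint stop_pin above 0.021 m and (value of joint stop_knob above 0.8 rad or value of joint stop_knob below -0.8 rad) and height (world z) of canister_middle above 0.1585 m and contact force between the fingers and canister above 1 N), for 0.2 s.
At the end, for the whole second after the job is handed in: The canister stands upright (within 3.5 deg) and still on the rubber mat, its foot wholly on it (axis within 64 mm of the mat's middle along both edges); the stop knob is parked: drawn out at least 21 mm and turned at least 0.8 rad either way; all is let go (value of joint stop_pin above 0.021 m and (value of joint stop_knob above 0.8 rad or value of joint stop_knob below -0.8 rad) and x of canister_middle in the frame of mat_top between -0.064 and 0.064 m and y of canister_middle in the frame of mat_top between -0.064 and 0.064 m and height (world z) of canister_middle below 0.0645 m and angle between canister_middle's own z axis and vertical below 0.06 rad and linear speed of canister below 0.02 m/s); the robot touches nothing.
It fails at once if the knob is wrenched against its stop with over 50 N (contact force between stop_collar and stop_guide above 50 N).
It fails at once if the canister is tipped by more than 0.5 rad (angle between canister_middle's own z axis and vertical above 0.5 rad).
It fails at once if the canister is dropped: it falls unheld faster than 0.5 m/s (about 13 mm of fall) (linear speed of canister above 0.5 m/s and contact force between the fingers and canister below 0.2 N).
It fails at once if the specimen box, the spray bottle or the petri dish is moved by more than 25 mm (distance of any of box_middle, spray_middle, petri_middle from where it was at the start of the episode above 0.025 m).
It also fails if it takes over 69 s, if anything falls off the work surface, if the arm or the gripper's body presses on something with over 40 N, if the wrist force passes 120 N, or if a joint passes its speed limit or range.

## Robot

A 6-joint arm with a two-finger parallel gripper is mounted at the origin on the work surface. World frame = base frame: x ahead of the robot, y to its left, z up, the work surface at z = 0. Lengths are in m, angles in rad, forces in N, time in s.
With the tool pointing down it reaches from about 0.375 to 0.9 m from the base axis. Payload 3.1 kg.
Tool frame: the origin (TCP) lies on the centre line of the jaws, within the pads' length; the fingertips stand robot.nose_length ahead of it and the grasp point (between the pads) lies 6 mm ahead of it (robot.nose_length is the distance from the TCP to the fingertips, in m); z points along the fingers, y is the line along which they close (so a half turn about z gives the same grasp; the last joint's range is limited). The gripper opens to 87 mm and grips with 3 to 60 N. Pads are 19 mm wide; open, the fingers measure 117 mm over their backs; the gripper's body (75 mm by 190 mm) begins 51 mm behind the grasp point.
Start: joints at [-1.351, 0.527, 1.433, -0, 1.181, -0.178], TCP at [0.243, -0.576, 0.248] pointing down, gripper open.
Joint ranges: [-3.08, 3.08], [-0.75, 2.2], [0.22, 2.44], [-1.43, 4.57], [0, 2.65], [-2.85, 2.85]. Speed limits (rad/s): [2.79, 2.79, 3.14, 3.14, 3.14, 3.14].

## Interface

Orientations are given as a unit quaternion [x, y, z, w].
In Python, from rig import robot gives the robot as it stands.
- The arm moves only by the shell command python3 -m crank 'ROWS' [FORCE]. ROWS is JSON, one flat list of numbers, 7 for each row, row after row: the shift along the tool's x, y, z in mm, then the turn, a rotation vector about the tool's x, y, z in degrees, then the closure in counts, from 0 (fully open) to 255 (shut). In form: [x, y, z, ax, ay, az, fingers, x, y, z, ax, ay, az, fingers, ...]. A call has exactly 5 rows; each row is the pose to reach, as a shift and turn from the pose commanded when the call began, along the tool's axes at that moment; what a row does not reach only later rows make up. A row lasts 1/12 s, in which the tool goes at most 41.7 mm and 7.16 degrees, less where a joint would pass 70% of its speed; a pose out of reach is approached as far as the arm can. A call with a gripper value outside its range is refused whole. The fingers move at their own pace and stop on an object; FORCE is the grip in N (left out, the last holds). Time passes only in rows, so rows that repeat a pose let the fingers close, or fill a call up. It gives the time, the measured TCP pose, the force, the opening and the grip force at its end, in the units of the state.
- robot.get_obs(): the state, without advancing time (a new reading comes with each control period).
- robot.camera(name): name is "scene" or "top" or "wrist"; returns a dict with "pixels" (384x512x3 uint8, red, green, blue), "intrinsics" (3x3 intrinsics, pixels), "extrinsics" (4x4, takes a point from camera to world coordinates); the wrist camera has in their place "mount" (4x4, takes a point from camera to tool coordinates, whose origin is the TCP and whose axes are the flange's). Camera axes: x right, y down, z forward; pixel columns grow to the right and rows downward; lengths in m; the calibration is good to about 2 mm. The wrist camera is an equidistant fisheye: a pixel r from the principal point sees the ray r / f radians off the axis. A picture is of the moment at which its call begins: read the wrist's pose just before it. There is no depth.
- robot.hand_in(): hands the job in; it is judged then, once.
The state is a dict: "time": time; "q": joint angles; "joint_velocities": joint speeds; "joint_torque": joint torques, N m; "position": TCP position; "tool_rot": TCP orientation; "ft_force": force on the tool from outside, world axes, zero at the start; "moment": the same for the moment, N m; "grip_width": finger opening in m; "grip_force": force on a finger pad.
Only numpy, scipy, OpenCV 4.12 (cv2) and the standard library are available. Lean on these libraries where they do the work, as an engineer would, in place of code of your own. Each camera call takes 0.05 s, during which the arm holds its last target. There are 200 camera calls.

## Working session

There is one attempt and no reset: what is moved stays moved. The work goes in short steps, Python scripts to look and compute and a shell command to move; the robot and the scene stay as the last step left them, time stands still between calls to the robot, and variables do not carry over. Pictures are saved under pics/ and viewed, at most 11 in all, crops included, and the job is handed in when it is done.

```bash
mkdir -p pics; ls; python3 - <<'E'
from rig import robot
import cv2,numpy as np
o=robot.get_obs()
print({k:np.round(v,4).tolist() for k,v in o.items()}, robot.nose_length)
for n in("scene","top"):
    c=robot.camera(n); cv2.imwrite(f"pics/{n}.png",c["pixels"][:,:,::-1]); np.savez(n,**c)
    print(n,np.round(c["intrinsics"],1).tolist(),np.round(c["extrinsics"],3).tolist())
a=[cv2.imread(f"pics/{n}.png") for n in("scene","top")]
E
```

```text
pics
{'time': 0.0, 'q': [-1.3505, 0.5285, 1.4339, 0.0, 1.1814, -0.1785], 'joint_velocities': [-0.001, -0.0002, -0.0023, -0.0002, 0.0011, -0.0017], 'joint_torque': [-0.0032, -44.0054, -17.659, 0.063, 0.0583, -0.0002], 'position': [0.2426, -0.5753, 0.2466], 'tool_rot': [0.9802, 0.1981, -0.0, -0.0011], 'ft_force': [-0.4367, 0.2246, 0.5037], 'moment': [-0.0042, 0.0291, -0.0151], 'grip_force': 0.0, 'grip_width': 0.0867} 0.025
scene [[477.7, 0.0, 257.2], [0.0, 477.7, 185.5], [0.0, 0.0, 1.0]] [[-0.739, 0.448, -0.502, 1.219], [0.673, 0.478, -0.564, 0.723], [-0.012, -0.755, -0.655, 0.992], [0.0, 0.0, 0.0, 1.0]]
top [[389.2, 0.0, 253.1], [0.0, 389.2, 195.3], [0.0, 0.0, 1.0]] [[-0.006, -0.996, 0.086, 0.514], [-1.0, 0.005, -0.02, 0.003], [0.019, -0.086, -0.996, 1.19], [0.0, 0.0, 0.0, 1.0]]
```

View pics/scene.png

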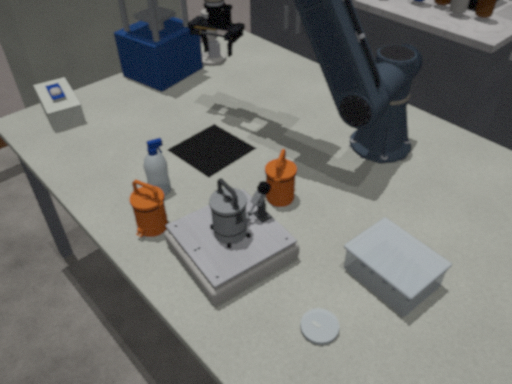

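View pics/top.png

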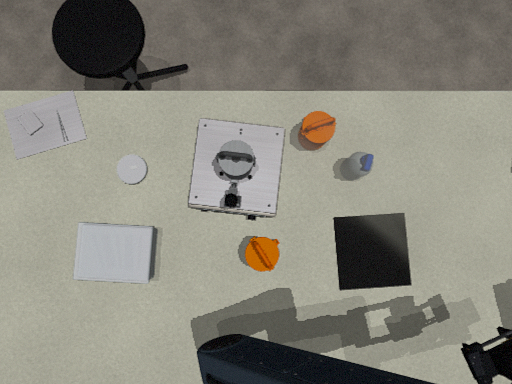

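The steel canister is at top (236,160) and scene (228,212), with a dark handle and the black knob at top (232,200) and scene (263,188). The look-alikes are orange canisters at top (318,127) and (262,253), so I'm choosing the steel one. The mat is at top (372,250), the spray bottle at (358,165), the box at (115,253) and the petri dish at (131,169).

```bash
python3 - <<'E'
import cv2,numpy as np
t=cv2.imread("pics/top.png");s=cv2.imread("pics/scene.png")
A=cv2.resize(t[110:225,180:295],(400,400),interpolation=cv2.INTER_CUBIC) # 3.478
B=cv2.resize(s[165:265,195:295],(400,400),interpolation=cv2.INTER_CUBIC)
cv2.imwrite("pics/crop1.png",np.hstack([A,B]))
E
```

```text
(no output)
```

View pics/crop1.png

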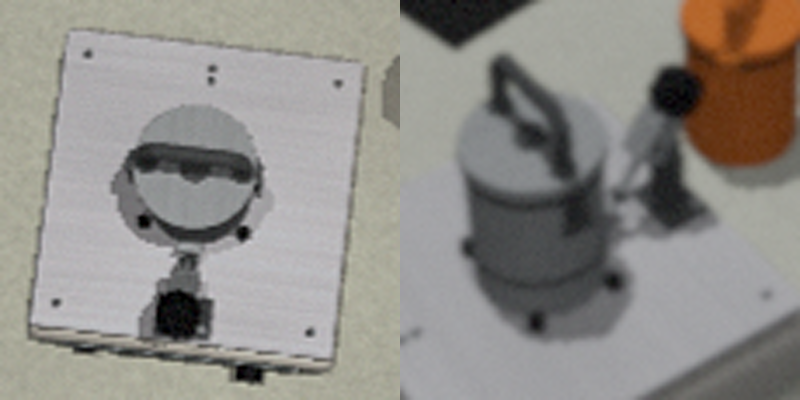

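The close crop confirms the steel canister with its dark handle bar (middle at top px (235,155), scene px (227.5,186)). The black fluted knob, on a bracket, is at top (231,200), scene (263.7,188).

```bash
cat > h.py <<'E'
import numpy as np
C={n:np.load(n+".npz") for n in("scene","top")}
def ray(n,p):
    c=C[n];d=np.linalg.solve(c["intrinsics"],[p[0],p[1],1]);E=c["extrinsics"];d=E[:3,:3]@d
    return E[:3,3],d/np.linalg.norm(d)
def plane(n,p,z):
    o,d=ray(n,p);return o+d*(z-o[2])/d[2]
def tri(a,b):
    M=np.zeros((3,3));v=np.zeros(3);R=[ray("scene",a),ray("top",b)]
    for o,d in R:
        P=np.eye(3)-np.outer(d,d);M+=P;v+=P@o
    x=np.linalg.solve(M,v);return x,[np.linalg.norm(np.cross(x-o,d))for o,d in R]
E
python3 - <<'E'
from h import *
np.set_printoptions(precision=4,suppress=True)
f=lambda x,y:(180+x/3.478-.35,110+y/3.478-.35)
print("knob",tri((263.7,188),f(177,313)))
print("handle",tri((227.5,186.2),f(192,156)), plane("top",f(192,154),.24))
c=[plane("top",f(*p),.08) for p in((68,29),(362,62),(332,358),(30,327))]
print(c,np.mean(c,0))
for i,j in((0,1),(3,2),(3,0),(2,1)):
    d=c[j]-c[i];print(np.linalg.norm(d),np.degrees(np.arctan2(d[1],d[0])))
print("bar",plane("top",f(137,155),.24),plane("top",f(250,160),.24))
m=[plane("top",p,.003) for p in((334,217),(405,213.5),(411,286),(341,290))]
print("mat",m,np.mean(m,0))
for p in((358,165),(262,253),(318,127)):print(plane("top",p,.1))
E
```

```text
knob (array([0.59  , 0.0421, 0.1783]), [np.float64(0.00024960928958297563), np.float64(0.0002496092895829484)])
handle (array([0.6968, 0.0292, 0.2399]), [np.float64(0.00016290303149234649), np.float64(0.00016290303149250473)]) [0.6984 0.0291 0.24  ]
[array([0.8355, 0.1368, 0.08  ]), array([ 0.8071, -0.1089,  0.08  ]), array([ 0.5595, -0.081 ,  0.08  ]), array([0.5862, 0.1664, 0.08  ])] [0.6971 0.0283 0.08  ]
0.24731452269577148 -96.58583178509038
0.24888053941885135 -96.16387122598648
0.25103351657417866 -6.779732072736589
0.24920020038451415 -6.422653262845784
bar [0.6978 0.0681 0.24  ] [ 0.694  -0.0121  0.24  ]
mat [array([ 0.5482, -0.2672,  0.003 ]), array([ 0.5577, -0.4865,  0.003 ]), array([ 0.3384, -0.4961,  0.003 ]), array([ 0.3284, -0.2831,  0.003 ])] [ 0.4432 -0.3832  0.003 ]
[ 0.6928 -0.3172  0.1   ]
[ 0.4466 -0.0418  0.1   ]
[ 0.8031 -0.2053  0.1   ]
```

```bash
cat >> h.py <<'E'
from scipy.spatial.transform import Rotation as Ro
np.set_printoptions(precision=4,suppress=True)
yaw=np.radians(-6.5); sx=np.array([np.cos(yaw),np.sin(yaw),0]); sy=np.array([-np.sin(yaw),np.cos(yaw),0])
N=-np.sin(np.radians(35))*sx+np.array([0,0,np.cos(np.radians(35))])
K=np.array([.590,.0421,.1783])
def frame(z,y): return Ro.from_matrix(np.c_[np.cross(y,z),y,z])
RK=frame(-N,-sy)
def to(p,R):
    from rig import robot
    o=robot.get_obs();R0=Ro.from_quat(o["tool_rot"])
    print("t",o["time"],"q",o["q"],"mm",np.round(R0.inv().apply(np.array(p)-o["position"])*1e3,1),"deg",np.round((R0.inv()*R).as_rotvec(degrees=True),1))
E
python3 -c "
from h import *
to(K+N*.11,RK)"
```

```text
t 0.1 q [-1.3505  0.5284  1.4338 -0.      1.1814 -0.1785] mm [ 504.9 -465.1  -20.7] deg [-9.1 34.2 28.4]
```

```bash
python3 -m crank '[30,-27,-20,0,0,0,0,60,-54,-40,0,0,0,0,90,-82,-40,0,0,6,0,120,-109,-40,0,0,12,0,150,-136,-40,0,0,18,0]' 40; python3 -c "
from h import *
to(K+N*.11,RK)"
```

```text
time: 0.52
position: [0.3272, -0.3933, 0.2877]
tool_rot: [0.999, 0.039, 0.0, 0.0]
ft_force: [1.0, -0.2, 0.2]
grip_width: 0.0873
grip_force: 0.0
t 0.5167 q [-1.0957  0.3249  1.664   0.0003  1.1525  0.3966] mm [ 234.1 -425.5   19.3] deg [-3.4 34.9 10.7]
```

```bash
python3 -m crank '[18,-33,0,0,3,1,0,36,-66,0,0,6,2,0,54,-100,0,0,9,3,0,72,-133,0,0,12,4,0,90,-166,0,0,15,5,0]'; python3 -c "
from h import *
to(K+N*.11,RK)"
```

```text
time: 0.93
position: [0.4028, -0.2201, 0.2875]
tool_rot: [0.991, -0.002, 0.131, -0.006]
ft_force: [1.3, -0.7, -0.1]
grip_width: 0.0871
grip_force: 0.0
t 0.9333 q [-0.8776  0.1723  1.9243  0.2681  0.9004  0.5458] mm [ 113.6 -269.5   53.8] deg [-3.3 19.9  5.5]
```

```bash
python3 -m crank '[18,-33,0,0,3,1,0,36,-66,0,0,6,2,0,54,-100,0,0,9,3,0,72,-133,0,0,12,4,0,90,-166,0,0,15,5,0]'; python3 -c "
from h import *
to(K+N*.11,RK)"
```

```text
time: 1.35
position: [0.4899, -0.0548, 0.313]
tool_rot: [0.965, -0.046, 0.259, -0.011]
ft_force: [1.4, -0.3, -0.2]
grip_width: 0.0872
grip_force: 0.0
t 1.35 q [-0.4732  0.1066  2.0186  0.4254  0.5809  0.8871] mm [   0.1 -104.6   57.1] deg [-3.1  5.   0. ]
```

```bash
python3 -m crank '[0,-20,10,-1,2,0,0,-4,-45,25,-2,3,0,0,-6,-65,40,-3,4,0,0,-8,-85,52,-3,4,0,0,-8,-85,52,-3,4,0,0]'; python3 - <<'E'
from h import *
from rig import robot
import cv2
to(K+N*.11,RK)
o=robot.get_obs();c=robot.camera("wrist")
cv2.imwrite("pics/w1.png",c["pixels"][:,:,::-1]);np.savez("w1",p=o["position"],r=o["tool_rot"],**c)
print(c["intrinsics"],c["mount"],o["ft_force"])
E
```

```text
time: 1.77
position: [0.5142, 0.0324, 0.2648]
tool_rot: [0.956, -0.05, 0.288, 0.015]
ft_force: [-0.4, 0.2, -0.7]
grip_width: 0.0868
grip_force: 0.0
t 1.7667 q [-0.1768  0.229   2.0807  0.1629  0.2518  1.3527] mm [ 11.4 -18.1   3.2] deg [-0.3  1.5  0.4]
[[297.3186   0.     256.701 ]
 [  0.     297.3186 190.8841]
 [  0.       0.       1.    ]] [[-0.0004 -0.9569 -0.2904  0.0793]
 [ 1.     -0.0005  0.0002  0.    ]
 [-0.0004 -0.2904  0.9569 -0.1366]
 [ 0.      0.      0.      1.    ]] [-0.4126  0.2202 -0.6705]
```

View pics/w1.png

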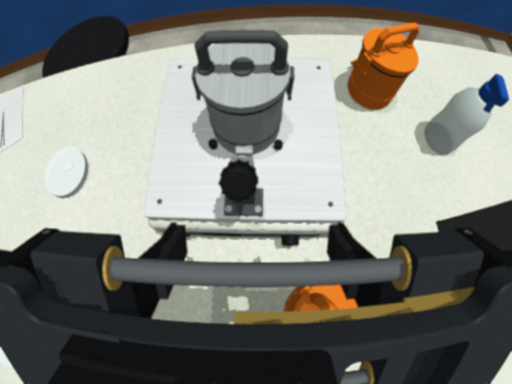

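Knob at wrist px (239,181), handle bar from (203,45) to (283,45), and the spray bottle and orange can well off to the right. I'll check the prediction against this view.

```bash
cat >> h.py <<'E'
def wproj(w,X):
    c=np.load(w+".npz");R=Ro.from_quat(c["r"]);x=R.inv().apply(X-c["p"]);M=c["mount"];v=M[:3,:3].T@(x-M[:3,3])
    r=np.hypot(v[0],v[1]);th=np.arctan2(r,v[2]);k=c["intrinsics"];return np.array([k[0,2]+k[0,0]*th*v[0]/r,k[1,2]+k[1,1]*th*v[1]/r]),np.linalg.norm(v)
E
python3 - <<'E'
from h import *
import cv2
print(wproj("w1",K),wproj("w1",K+.014*N),wproj("w1",K-.014*N))
for s in(-.027,0,.027):
  print("handle",wproj("w1",np.array([.697,.029,.24])+s*np.array([.07,.997,0])))
to(K+N*.11,RK)
a=cv2.imread("pics/w1.png")[120:225,180:300]
cv2.imwrite("pics/w1c.png",cv2.resize(a,None,fx=5,fy=5,interpolation=cv2.INTER_CUBIC))
E
```

```text
(array([236.427, 179.05 ]), np.float64(0.25869832211685073)) (array([235.2331, 183.7648]), np.float64(0.24531733280272897)) (array([237.5065, 174.8008]), np.float64(0.27214159909632135))
handle (array([269.7907,  35.8672]), np.float64(0.2653213873457985))
handle (array([238.1175,  36.6968]), np.float64(0.2648880113902082))
handle (array([206.7086,  38.6194]), np.float64(0.26719335301503827))
t 1.8167 q [-0.1798  0.2275  2.0796  0.1661  0.2526  1.3475] mm [ 10.1 -19.5   3.7] deg [-0.3  1.4  0.4]
```

View pics/w1c.png

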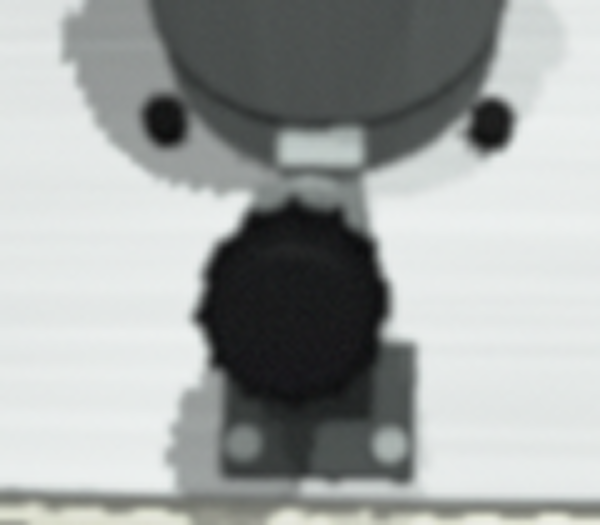

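```bash
sed -i 's/^K=.*/K=np.array([.5907,.0400,.1788])/' h.py; python3 -c "
from h import *
to(K+N*.05,RK)"
```

```text
t 1.8167 q [-0.1798  0.2275  2.0796  0.1661  0.2526  1.3475] mm [ 12.6 -17.2  63.8] deg [-0.3  1.4  0.4]
```

```bash
python3 -m crank '[6,-8,15,0,1,0,0,12,-17,30,0,1,0,0,12,-17,45,0,1,0,0,12,-17,60,0,1,0,0,12,-17,60,0,1,0,0]'; python3 -c "
from h import *
to(K+N*.009,RK)"
```

```text
time: 2.23
position: [0.5617, 0.0396, 0.2231]
tool_rot: [0.953, -0.053, 0.298, 0.017]
ft_force: [-0.0, -0.7, 0.2]
grip_width: 0.0874
grip_force: 0.0
t 2.2333 q [-0.1348  0.3746  2.0365  0.1059  0.1251  1.4466] mm [-1.6 -3.6 43.8] deg [-0.1  0.3  0.1]
```

```bash
python3 -m crank '[-1,-3,11,0,0,0,0,-1,-3,22,0,0,0,0,-1,-3,33,0,0,0,0,-1,-3,43,0,0,0,0,-1,-3,43,0,0,0,0]'; python3 - <<'E'
from h import *
from rig import robot
import cv2
to(K+N*.009,RK)
o=robot.get_obs();c=robot.camera("wrist")
cv2.imwrite("pics/w2.png",cv2.resize(c["pixels"][120:340,120:400,::-1],None,fx=2.8,fy=2.7,interpolation=cv2.INTER_CUBIC));np.savez("w2",p=o["position"],r=o["tool_rot"],**c)
E
```

```text
time: 2.65
position: [0.5853, 0.0403, 0.1877]
tool_rot: [0.953, -0.053, 0.298, 0.017]
ft_force: [-0.2, -0.2, 0.4]
grip_width: 0.0867
grip_force: 0.0
t 2.65 q [-0.1256  0.4716  2.0139  0.1657  0.0498  1.3936] mm [-0.7 -0.3  1.4] deg [-0.1  0.2  0.1]
```

View pics/w2.png

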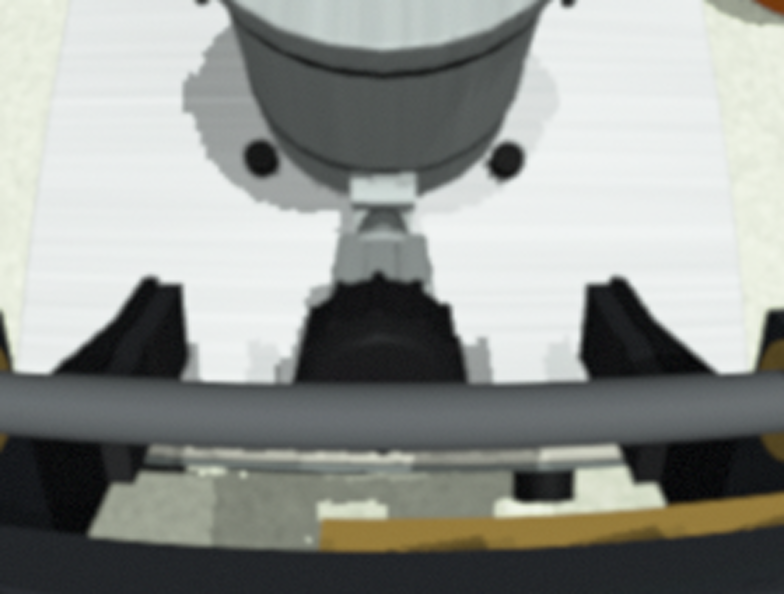

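The knob sits centred (x≈381) between the fingers (inner edges 185 and 583), so I'll close.

```bash
python3 -m crank '[0,0,1,0,0,0,200,0,0,1,0,0,0,255,0,0,1,0,0,0,255,0,0,1,0,0,0,255,0,0,1,0,0,0,255]' 45;python3 -c "
from h import *
to(K+N*.009,RK)"
```

```text
time: 3.12
position: [0.5852, 0.0414, 0.1881]
tool_rot: [0.953, -0.052, 0.299, 0.016]
ft_force: [0.6, -0.3, -0.3]
grip_width: 0.0618
grip_force: 0.0
t 3.1167 q [-0.1237  0.471   2.0146  0.1683  0.0483  1.3912] mm [-0.7  0.8  1.8] deg [-0.1  0.1  0.2]
```

```bash
for i in 1; do python3 -m crank '[0,0,0,0,0,0,255,0,0,0,0,0,0,255,0,0,0,0,0,0,255,0,0,0,0,0,0,255,0,0,0,0,0,0,255]';done;python3 -m crank '[0,0,0,0,0,0,255,0,0,0,0,0,0,255,0,0,0,0,0,0,255,0,0,0,0,0,0,255,0,0,0,0,0,0,255]';python3 -c "
from h import *
to(K+N*.009,RK)"
```

```text
time: 3.53
position: [0.5852, 0.0412, 0.1876]
tool_rot: [0.953, -0.052, 0.299, 0.016]
ft_force: [-0.3, -1.7, 1.3]
grip_width: 0.0312
grip_force: 45.0
time: 3.95
position: [0.5852, 0.0412, 0.1876]
tool_rot: [0.953, -0.052, 0.299, 0.016]
ft_force: [-0.9, -2.8, 0.3]
grip_width: 0.0312
grip_force: 45.0
t 3.95 q [-0.124   0.4719  2.0145  0.1683  0.0481  1.3912] mm [-0.5  0.6  1.4] deg [-0.1  0.2  0.2]
```

```bash
cat > st.py <<'E'
from h import *
from rig import robot
o=robot.get_obs();R=Ro.from_quat(o["tool_rot"])
f=np.array(o["ft_force"]);d=np.array(o["position"])-np.array([.5852,.0412,.1876])
print("t",o["time"],"q",np.round(o["q"],3),"axial F %.1f"%(f@-N),"lat",R.inv().apply(f)[:2],"drawn mm %.2f"%(d@N*1e3),"lat mm",d@sy*1e3, "tw",R.inv().apply(o["moment"]),"rotrel",(RK.inv()*R).as_rotvec(degrees=True),"g",o["grip_width"],o["grip_force"])
E
python3 -m crank '[0,0,-4,0,0,0,255,0,0,-8,0,0,0,255,0,0,-12,0,0,0,255,0,0,-16,0,0,0,255,0,0,-20,0,0,0,255]' >/dev/null; python3 st.py;python3 -m crank '[0,0,-1,0,0,0,255,0,0,-2,0,0,0,255,0,0,-3,0,0,0,255,0,0,-4,0,0,0,255,0,0,-4,0,0,0,255]'>/dev/null; python3 st.py
```

```text
t 4.3667 q [-0.124  0.429  2.026  0.102  0.081  1.457] axial F 13.3 lat [0.3613 0.634 ] drawn mm 19.20 lat mm 0.012630529325628718 tw [-0.162  -0.3434  0.0169] rotrel [ 0.1196 -0.2399 -0.161 ] g 0.031002944169289663 45.01497611403465
t 4.7833 q [-0.124  0.42   2.028  0.095  0.087  1.464] axial F 12.0 lat [0.0419 0.7664] drawn mm 23.02 lat mm 0.021429449604365422 tw [-0.1898 -0.3229  0.0622] rotrel [ 0.1207 -0.2454 -0.165 ] g 0.03127882750183733 45.01373441889882
```

```bash
python3 -m crank '[0,0,-1,0,0,0,255,0,0,-2,0,0,0,255,0,0,-3,0,0,0,255,0,0,-3,0,0,0,255,0,0,-3,0,0,0,255]' >/dev/null; python3 st.py|cut -c1-200;python3 -m crank '[0,0,-0.5,0,0,0,255,0,0,-1,0,0,0,255,0,0,-1,0,0,0,255,0,0,-1,0,0,0,255,0,0,-1,0,0,0,255]'>/dev/null; python3 st.py|cut -c1-200;python3 -m crank '[0,0,-0.5,0,0,0,255,0,0,-1,0,0,0,255,0,0,-1,0,0,0,255,0,0,-1,0,0,0,255,0,0,-1,0,0,0,255]'>/dev/null; python3 st.py|cut -c1-200
```

```text
t 5.2 q [-0.124  0.414  2.029  0.09   0.093  1.469] axial F 13.8 lat [-0.5727  0.4905] drawn mm 25.91 lat mm 0.02563021696119562 tw [-0.1619 -0.3644 -0.006 ] rotrel [ 0.1211 -0.25   -0.1615] g 0.03055
t 5.6167 q [-0.124  0.412  2.03   0.089  0.094  1.471] axial F 15.0 lat [0.8933 2.169 ] drawn mm 26.82 lat mm 0.014123459851241436 tw [-0.2203 -0.2876  0.05  ] rotrel [ 0.1202 -0.2493 -0.1627] g 0.031
t 6.0333 q [-0.124  0.409  2.03   0.087  0.096  1.472] axial F 13.9 lat [-0.2291  1.487 ] drawn mm 27.77 lat mm 0.014101064825918264 tw [-0.1644 -0.303  -0.009 ] rotrel [ 0.1205 -0.2585 -0.1633] g 0.0
```

```bash
python3 -m crank '[0,0,-0.5,0,0,0,255,0,0,-1,0,0,0,255,0,0,-1,0,0,0,255,0,0,-1,0,0,0,255,0,0,-1,0,0,0,255]' >/dev/null; python3 st.py|cut -c1-130;python3 -m crank '[0,0,-0.5,0,0,0,255,0,0,-1,0,0,0,255,0,0,-1,0,0,0,255,0,0,-1,0,0,0,255,0,0,-1,0,0,0,255]'>/dev/null; python3 st.py|cut -c1-130
```

```text
t 6.45 q [-0.124  0.407  2.031  0.086  0.098  1.474] axial F 15.3 lat [-0.6644  0.4438] drawn mm 28.74 lat mm 0.03696805459568805 
t 6.8667 q [-0.125  0.407  2.03   0.084  0.099  1.475] axial F 22.7 lat [0.6794 0.2705] drawn mm 28.96 lat mm -0.02635204201084675
```

```bash
python3 -m crank '[0,0,-0.5,0,0,0,255,0,0,-1,0,0,0,255,0,0,-1,0,0,0,255,0,0,-1,0,0,0,255,0,0,-1,0,0,0,255]'>/dev/null; python3 st.py|cut -c1-130
```

```text
t 7.2833 q [-0.125  0.406  2.03   0.083  0.101  1.476] axial F 31.5 lat [-0.1425  0.0208] drawn mm 29.12 lat mm -0.056506500777495
```

The stop is felt at about 29 mm drawn, with the force rising to 31 N (spring about 14 N). I'll back off 2 mm and turn the knob towards the roomy side of joint 6.

```bash
python3 -m crank '[0,0,1,0,0,0,255,0,0,2,0,0,-3,255,0,0,2,0,0,-8,255,0,0,2,0,0,-14,255,0,0,2,0,0,-20,255]'>/dev/null; python3 st.py
```

```text
t 7.7 q [-0.124  0.408  2.031  0.086  0.098  1.12 ] axial F 15.2 lat [ 0.2657 -1.1765] drawn mm 28.63 lat mm 0.3006151401931054 tw [ 0.3742 -0.1448 -0.0108] rotrel [  0.1864  -0.2465 -20.4535] g 0.030988881768461908 45.01478148624301
```

```bash
python3 -m crank '[0,0,0,0,0,-6,255,0,0,0,0,0,-12,255,0,0,0,0,0,-18,255,0,0,0,0,0,-24,255,0,0,0,0,0,-30,255]'>/dev/null; python3 st.py;  python3 -m crank '[0,0,0,0,0,-6,255,0,0,0,0,0,-12,255,0,0,0,0,0,-18,255,0,0,0,0,0,-24,255,0,0,0,0,0,-30,255]'>/dev/null; python3 st.py
```

```text
t 8.1167 q [-0.123  0.407  2.031  0.086  0.098  0.596] axial F 15.9 lat [ 2.9043 -2.2279] drawn mm 28.73 lat mm 0.7185111253757404 tw [ 0.6408  0.2373 -0.0147] rotrel [  0.2959  -0.2255 -50.4774] g 0.031212443857367527 45.01677883788943
t 8.5333 q [-0.123  0.408  2.031  0.086  0.099  0.072] axial F 16.5 lat [ 4.7625 -1.9593] drawn mm 28.74 lat mm 0.958759414751424 tw [ 0.5177  0.6322 -0.008 ] rotrel [  0.4276  -0.1975 -80.4947] g 0.0311138779231004 45.018059788271785
```

```bash
python3 -m crank '[0,0,0,0,0,-3,255,0,0,0,0,0,-6,255,0,0,0,0,0,-6,255,0,0,0,0,0,-6,255,0,0,0,0,0,-6,255]'>/dev/null; python3 st.py;  python3 -m crank '[0,0,1.5,0,0,0,255,0,0,3,0,0,0,255,0,0,4.5,0,0,0,255,0,0,4.5,0,0,0,255,0,0,4.5,0,0,0,255]'>/dev/null; python3 st.py
```

```text
t 8.95 q [-0.123  0.408  2.032  0.086  0.099 -0.027] axial F 16.2 lat [ 4.151  -2.1985] drawn mm 28.77 lat mm 0.9878418832069639 tw [0.4373 0.751  0.0055] rotrel [  0.4543  -0.1884 -86.216 ] g 0.030690435048979732 45.01895025372505
t 9.3667 q [-0.123  0.418  2.029  0.093  0.091 -0.034] axial F 14.3 lat [ 5.153  -2.0578] drawn mm 24.30 lat mm 0.9731196607314797 tw [ 0.4679  0.6373 -0.0168] rotrel [  0.4519  -0.1874 -86.2126] g 0.031303796013475126 45.01681476831436
```

```bash
python3 -m crank '[0,0,0.5,0,0,0,255,0,0,1,0,0,0,255,0,0,1,0,0,0,255,0,0,1,0,0,0,255,0,0,1,0,0,0,255]'>/dev/null; python3 st.py;  python3 -m crank '[0,0,0.5,0,0,0,255,0,0,1,0,0,0,255,0,0,1,0,0,0,255,0,0,1,0,0,0,255,0,0,1,0,0,0,255]'>/dev/null; python3 st.py
```

```text
t 9.7833 q [-0.123  0.419  2.029  0.095  0.09  -0.036] axial F 12.6 lat [ 4.4513 -0.6429] drawn mm 23.59 lat mm 1.0344773529890154 tw [ 0.5036  0.637  -0.0501] rotrel [  0.4457  -0.1754 -86.2189] g 0.031300885322198414 45.0124541670084
t 10.2 q [-0.123  0.42   2.03   0.097  0.088 -0.038] axial F 6.0 lat [ 5.5274 -2.0013] drawn mm 23.49 lat mm 0.9260461826852016 tw [0.7051 0.9277 0.0062] rotrel [  0.4048  -0.1407 -86.212 ] g 0.03089171133138815 44.996971897780895
```

Parked in the notch: it bottoms at 23.5 mm and the force drops. I'll let go with a partial opening and then retreat along the axis.

```bash
python3 -m crank '[0,0,0,0,0,0,110,0,0,0,0,0,0,110,0,0,0,0,0,0,110,0,0,0,0,0,0,110,0,0,0,0,0,0,110]'; python3 -m crank '[0,0,0,0,0,0,110,0,0,-5,0,0,0,110,0,0,-20,0,0,0,110,0,0,-40,0,0,0,110,0,0,-70,0,0,0,110]'; python3 - <<'E'
from h import *
H=np.array([.697,.028,.24])
Z=np.array([0,0,-1.])
for a in(-2.7,-6.5):
    u=np.radians(a); hx=np.array([np.cos(u),np.sin(u),0])
    for s in(1,-1): to(H+[0,0,.1],frame(Z,s*hx))
E
```

```text
time: 10.62
position: [0.5722, 0.0425, 0.2074]
tool_rot: [0.732, 0.611, 0.208, 0.216]
ft_force: [-0.3, 0.5, -0.2]
grip_width: 0.0482
grip_force: 0.0
time: 11.03
position: [0.5317, 0.0469, 0.2636]
tool_rot: [0.733, 0.612, 0.206, 0.215]
ft_force: [0.4, -0.5, 0.2]
grip_width: 0.0494
grip_force: 0.0
t 11.0333 q [-0.1264  0.2577  2.0535  0.0406  0.2258  0.0171] mm [ 12.  179.9  31.8] deg [34.7 -0.1 -7.4]
t 11.0333 q [-0.1264  0.2577  2.0535  0.0406  0.2258  0.0171] mm [ 12.  179.9  31.8] deg [ -0.2 -51.5 164.9]
t 11.0333 q [-0.1264  0.2577  2.0535  0.0406  0.2258  0.0171] mm [ 12.  179.9  31.8] deg [34.6 -1.3 -3.7]
t 11.0333 q [-0.1264  0.2577  2.0535  0.0406  0.2258  0.0171] mm [ 12.  179.9  31.8] deg [ -1.9 -52.5 168.3]
```

```bash
python3 -m crank '[2,36,0,6,0,-1,110,4,72,2,13,0,-2,110,7,108,8,20,0,-4,80,9,140,16,27,0,-5,60,12,170,24,33,0,-6,40]'; python3 -c "
from h import *
to([.697,.0275,.34],frame(np.array([0,0,-1.]),np.array([np.cos(np.radians(-4)),np.sin(np.radians(-4)),0])))"
```

```text
time: 11.45
position: [0.6593, 0.0329, 0.3325]
tool_rot: [0.737, 0.669, 0.067, 0.066]
ft_force: [1.7, 0.5, -0.1]
grip_width: 0.0624
grip_force: 0.0
t 11.45 q [-0.1257  0.4257  1.3789  0.0167  1.1486 -0.034 ] mm [-1.7 38.8 -0.2] deg [10.8 -0.4 -1.6]
```

```bash
python3 -m crank '[0,5,4,1,0,0,40,0,10,8,2,0,0,40,0,10,8,2,0,0,40,0,10,8,2,0,0,40,0,10,8,2,0,0,40]'; python3 - <<'E'
from h import *
from rig import robot
import cv2
to([.697,.0275,.34],frame(np.array([0,0,-1.]),np.array([np.cos(np.radians(-4)),np.sin(np.radians(-4)),0])))
o=robot.get_obs();c=robot.camera("wrist")
cv2.imwrite("pics/w3.png",c["pixels"][:,:,::-1]);np.savez("w3",p=o["position"],r=o["tool_rot"],**c)
for s in(-.036,0,.036): print(wproj("w3",np.array([.697,.0275,.24])+s*np.array([.07,.9976,0])))
print(wproj("w3",K+N*.0375))
E
```

```text
time: 11.87
position: [0.6679, 0.0325, 0.3226]
tool_rot: [0.739, 0.67, 0.055, 0.053]
ft_force: [-0.4, 0.2, 1.2]
grip_width: 0.0734
grip_force: 0.0
t 11.8667 q [-0.1244  0.4607  1.3422  0.0158  1.1871 -0.0319] mm [ -2.   31.7 -12.8] deg [ 8.7 -0.5 -1.6]
(array([277.9899, 249.207 ]), np.float64(0.25263550086946895))
(array([277.8981, 209.267 ]), np.float64(0.23798578543190535))
(array([277.4998, 165.0077]), np.float64(0.22812725826966482))
(array([127.2968, 201.591 ]), np.float64(0.2721216472289932))
```

View pics/w3.png

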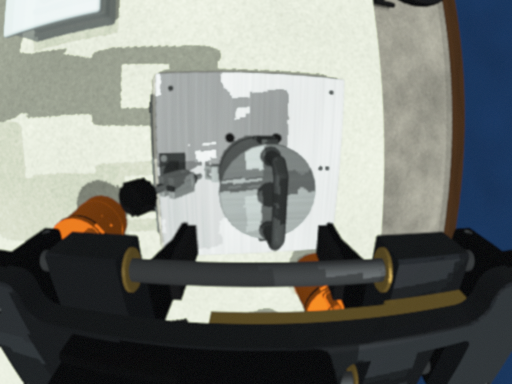

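The canister handle bar runs vertically at x≈279, y 150–248, about where predicted. The knob stands out and parked at (138,197). Now I'll finish the move above the handle.

```bash
python3 -m crank '[0,12,-4,3,0,-1,40,0,24,-8,6,0,-1.5,20,0,32,-12,8.5,-0.5,-1.5,0,0,32,-12,8.5,-0.5,-1.5,0,0,32,-12,8.5,-0.5,-1.5,0]'; cat > g.py <<'E'
import sys
from h import *
p=[float(v) for v in sys.argv[1:4]];a=np.radians(float(sys.argv[4]))
to(p,frame(np.array([0,0,-1.]),np.array([np.cos(a),np.sin(a),0])))
E
python3 g.py .697 .029 .246 -4
```

```text
time: 12.33
position: [0.6993, 0.0292, 0.3404]
tool_rot: [0.732, 0.682, 0.003, 0.003]
ft_force: [-0.5, -0.8, 0.5]
grip_width: 0.0857
grip_force: 0.0
t 12.3333 q [-0.1176  0.5565  1.1143  0.0002  1.4632 -0.0466] mm [-0.4 -3.  94.4] deg [ 0.4  0.  -0.1]
```

```bash
python3 -m crank '[0,-2,20,0,0,0,0,0,-2,40,0.4,0,0,0,0,-2,60,0.4,0,0,0,0,-2,78,0.4,0,0,0,0,-2,90,0.4,0,0,0]'; python3 -m crank '[0,0,3,0,0,0,0,0,0,3,0,0,0,150,0,0,3,0,0,0,255,0,0,3,0,0,0,255,0,0,3,0,0,0,255]' 40; python3 - <<'E'
from h import *
from rig import robot
import cv2
o=robot.get_obs();c=robot.camera("wrist")
cv2.imwrite("pics/w4.png",c["pixels"][:,:,::-1]);np.savez("w4",p=o["position"],r=o["tool_rot"],**c)
E
python3 g.py .697 .029 .246 -4
```

```text
time: 12.75
position: [0.6956, 0.0295, 0.2483]
tool_rot: [0.732, 0.682, -0.001, -0.001]
ft_force: [-0.0, 0.8, 1.2]
grip_width: 0.087
grip_force: 0.0
time: 13.17
position: [0.6992, 0.029, 0.2493]
tool_rot: [0.732, 0.681, 0.001, 0.001]
ft_force: [-0.2, 0.0, 0.3]
grip_width: 0.0683
grip_force: 0.0
t 13.2167 q [-0.1178  0.6299  1.2265 -0.0003  1.2822 -0.0464] mm [-0.1 -2.2  3.1] deg [ 0.2  0.  -0.1]
```

View pics/w4.png

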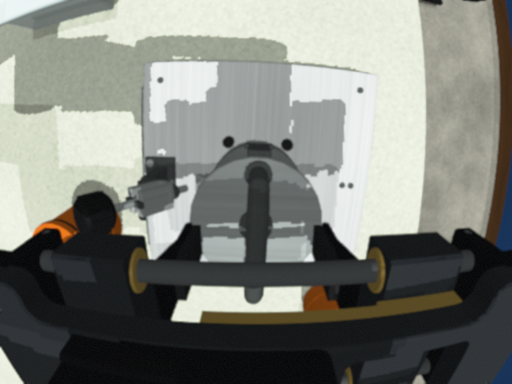

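The bar is centred between the fingers (x≈257). I'll lower 3 mm and close.

```bash
python3 -m crank '[0,-1,3,0,0,0,200,0,-1,3,0,0,0,255,0,-1,3,0,0,0,255,0,-1,3,0,0,0,255,0,-1,3,0,0,0,255]' 55;python3 -m crank '[0,0,0,0,0,0,255,0,0,0,0,0,0,255,0,0,0,0,0,0,255,0,0,0,0,0,0,255,0,0,0,0,0,0,255]'; python3 -m crank '[0,0,0,0,0,0,255,0,0,0,0,0,0,255,0,0,0,0,0,0,255,0,0,0,0,0,0,255,0,0,0,0,0,0,255]'; python3 g.py .697 .029 .246 -4
```

```text
time: 13.63
position: [0.6976, 0.0291, 0.2447]
tool_rot: [0.732, 0.681, 0.0, 0.0]
ft_force: [-0.1, -0.7, -1.3]
grip_width: 0.031
grip_force: 0.0
time: 14.05
position: [0.6977, 0.0295, 0.2446]
tool_rot: [0.732, 0.682, 0.0, 0.0]
ft_force: [1.0, 1.9, -1.0]
grip_width: 0.0101
grip_force: 54.8
time: 14.47
position: [0.6976, 0.0292, 0.2447]
tool_rot: [0.732, 0.681, 0.0, 0.0]
ft_force: [0.5, 1.4, -1.1]
grip_width: 0.0099
grip_force: 54.8
t 14.4667 q [-0.1178  0.6327  1.2336 -0.0001  1.2746 -0.0465] mm [-0.2 -0.6 -1.3] deg [ 0.   0.  -0.1]
```

Gripped (10 mm opening reading on the 12 mm bar with soft pads). I'll lift slowly and watch the force.

```bash
python3 -m crank '[0,0,-1,0,0,0,255,0,0,-2,0,0,0,255,0,0,-4,0,0,0,255,0,0,-6,0,0,0,255,0,0,-8,0,0,0,255]';python3 -m crank '[0,0,-5,0,0,0,255,0,0,-10,0,0,0,255,0,0,-16,0,0,0,255,0,0,-22,0,0,0,255,0,0,-28,0,0,0,255]'
```

```text
time: 14.88
position: [0.697, 0.029, 0.2521]
tool_rot: [0.732, 0.681, -0.001, -0.0]
ft_force: [0.6, 0.7, -5.8]
grip_width: 0.0102
grip_force: 54.8
time: 15.3
position: [0.6976, 0.0291, 0.2817]
tool_rot: [0.732, 0.681, 0.0, 0.001]
ft_force: [0.5, 0.6, -5.8]
grip_width: 0.0102
grip_force: 54.8
```

```bash
python3 -m crank '[0,0,-10,0,0,0,255,0,0,-20,0,0,0,255,0,0,-30,0,0,0,255,0,0,-36,0,0,0,255,0,0,-38,0,0,0,255]';python3 g.py .443 -.383 .318 -4; python3 - <<'E'
from rig import robot
import cv2
c=robot.camera("scene");cv2.imwrite("pics/s2.png",cv2.resize(c["pixels"][120:280,140:340,::-1],None,fx=3.5,fy=3.5,interpolation=cv2.INTER_CUBIC))
E
```

```text
time: 15.72
position: [0.6984, 0.029, 0.3211]
tool_rot: [0.732, 0.681, 0.001, 0.002]
ft_force: [-0.5, -0.3, -6.1]
grip_width: 0.0103
grip_force: 54.8
t 15.7167 q [-0.1178  0.5694  1.1418 -0.0003  1.4259 -0.0464] mm [-429.2 -225.4    2.4] deg [ 0.3  0.  -0.1]
```

View pics/s2.png

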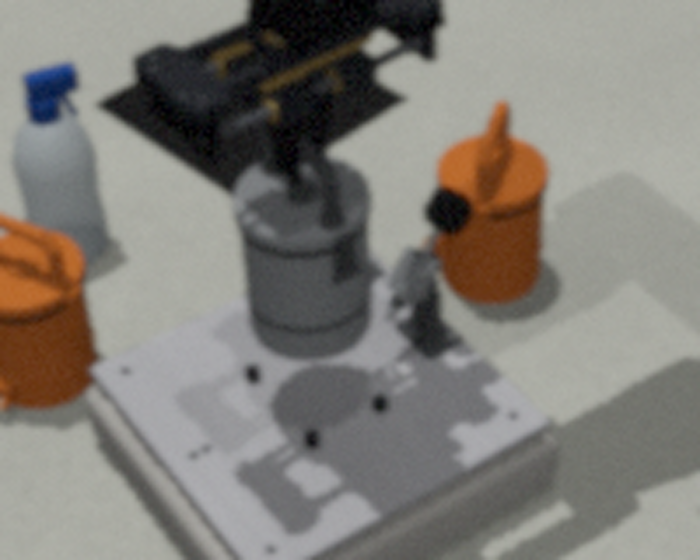

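The canister hangs upright above the platform at crop (310,260) and the knob is parked out at (448,210). Now I'll carry it to the mat.

```bash
python3 -m crank '[-6,-3,0,0,0,0,255,-16,-8,0,0,0,0,255,-32,-17,0,0,0,0,255,-50,-26,0,0,0,0,255,-70,-37,0,0,0,0,255]';python3 -m crank '[-20,-10.5,0,0,0,0,255,-40,-21,0,0,0,0,255,-60,-31.5,0,0,0,0,255,-80,-42,0,0,0,0,255,-100,-52,0,0,0,0,255]'|grep -E "pos|ft";python3 -m crank '[-20,-10.5,0,0,0,0,255,-40,-21,0,0,0,0,255,-60,-31.5,0,0,0,0,255,-80,-42,0,0,0,0,255,-100,-52,0,0,0,0,255]'|grep -E "pos|ft|width";python3 g.py .443 -.383 .318 -4
```

```text
time: 16.18
position: [0.6544, -0.0391, 0.3177]
tool_rot: [0.732, 0.682, -0.001, -0.0]
ft_force: [-0.8, -0.3, -5.9]
grip_width: 0.01
grip_force: 54.8
position: [0.5946, -0.1357, 0.3181]
ft_force: [1.2, -0.5, -5.3]
position: [0.5355, -0.2314, 0.3182]
ft_force: [-0.4, 0.3, -6.0]
grip_width: 0.0102
t 17.0167 q [-0.5989  0.3982  1.4516 -0.0008  1.2931 -0.5268] mm [-157.8  -81.4    0.3] deg [-0.1  0.  -0.1]
```

```bash
python3 -m crank '[-20,-10.5,0,0,0,0,255,-40,-21,0,0,0,0,255,-60,-31.5,0,0,0,0,255,-80,-42,0,0,0,0,255,-100,-52,0,0,0,0,255]'|grep -E "pos|ft";python3 -m crank '[-18,-9,0,0,0,0,255,-33,-17,0,0,0,0,255,-43,-22,0,0,0,0,255,-48,-25,0,0,0,0,255,-48,-25,0,0,0,0,255]'|grep -E "pos|ft|width";python3 g.py .443 -.383 .169 -4
```

```text
position: [0.4765, -0.3272, 0.3182]
ft_force: [-0.5, 0.7, -6.0]
position: [0.4491, -0.3733, 0.3184]
ft_force: [-0.2, -0.6, -6.3]
grip_width: 0.0102
t 17.85 q [-0.8845  0.3983  1.4507 -0.0004  1.2927 -0.8111] mm [-10.1  -5.3 149.4] deg [-0.   0.  -0.2]
```

```bash
python3 -m crank '[-3,-2,8,0,0,0,255,-6,-4,24,0,0,0,255,-9,-5,44,0,0,0,255,-9,-5,62,0,0,0,255,-9,-5,80,0,0,0,255]'|grep -E "pos|ft";python3 -m crank '[0,0,15,0,0,0,255,0,0,28,0,0,0,255,0,0,40,0,0,0,255,0,0,50,0,0,0,255,0,0,54,0,0,0,255]'|grep -E "pos|ft|width";python3 -m crank '[0,0,2,0,0,0,255,0,0,4,0,0,0,255,0,0,6,0,0,0,255,0,0,8,0,0,0,255,0,0,9,0,0,0,255]'|grep -E "pos|ft|width"; python3 g.py .443 -.383 .1677 -4
python3 - <<'E'
from rig import robot
import cv2
c=robot.camera("scene");cv2.imwrite("pics/s3.png",cv2.resize(c["pixels"][80:240,120:320,::-1],None,fx=3.5,fy=3.5,interpolation=cv2.INTER_CUBIC))
E
```

```text
position: [0.445, -0.3797, 0.2374]
ft_force: [0.2, 0.6, -6.2]
position: [0.4445, -0.3794, 0.1828]
ft_force: [-0.4, 0.1, -5.3]
grip_width: 0.0104
position: [0.4449, -0.3812, 0.1761]
ft_force: [-0.8, 0.2, -6.3]
grip_width: 0.0102
t 19.1 q [-0.8991  0.5649  1.6021  0.0002  0.9731 -0.8279] mm [-2.  -1.8  8.4] deg [ 0.1  0.1 -0.1]
```

View pics/s3.png

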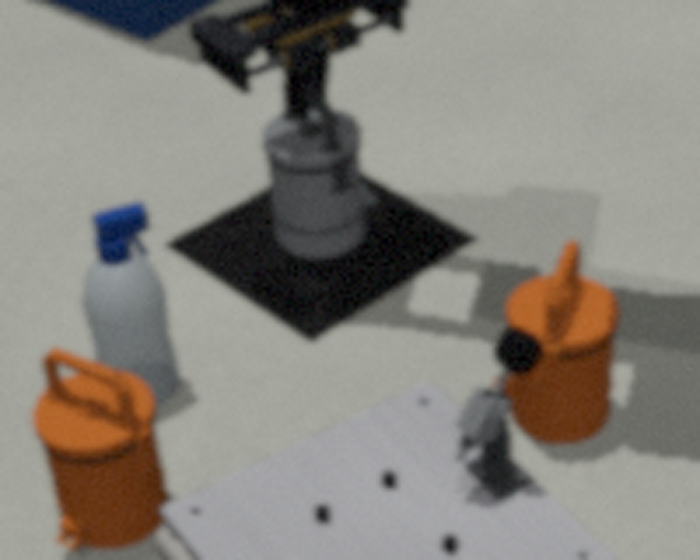

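The canister is upright above the mat, with its foot at crop (320,235) against a mat centre near (320,240). I'll lower to contact.

```bash
python3 -m crank '[0,0,1,0,0,0,255,0,0,2.5,0,0,0,255,0,0,4,0,0,0,255,0,0,5.5,0,0,0,255,0,0,7,0,0,0,255]'|grep -E "pos|ft";python3 -m crank '[0,0,0.5,0,0,0,255,0,0,1,0,0,0,255,0,0,1,0,0,0,255,0,0,1,0,0,0,255,0,0,1,0,0,0,255]'|grep -E "pos|ft"
```

```text
position: [0.4447, -0.381, 0.1686]
ft_force: [-0.9, -0.0, -5.4]
position: [0.4448, -0.381, 0.1677]
ft_force: [-0.3, -0.1, -5.0]
```

```bash
python3 -m crank '[0,0,0.5,0,0,0,255,0,0,1,0,0,0,255,0,0,1,0,0,0,255,0,0,1,0,0,0,255,0,0,1,0,0,0,255]'|grep -E "pos|ft";python3 -m crank '[0,0,0.3,0,0,0,255,0,0,0.5,0,0,0,255,0,0,0.5,0,0,0,255,0,0,0.5,0,0,0,255,0,0,0.5,0,0,0,255]'|grep -E "pos|ft"
```

```text
position: [0.4448, -0.3811, 0.1676]
ft_force: [-0.9, 2.3, 5.2]
position: [0.445, -0.3812, 0.1676]
ft_force: [-2.4, 2.1, 7.9]
```

Standing on the mat. I'll ease off, open and retreat straight up.

```bash
python3 -m crank '[0,0,-0.8,0,0,0,255,0,0,-0.8,0,0,0,255,0,0,-0.8,0,0,0,230,0,0,-0.8,0,0,0,180,0,0,-0.8,0,0,0,100]' 10|grep -E "pos|ft|wid";python3 -m crank '[0,0,0,0,0,0,60,0,0,0,0,0,0,60,0,0,0,0,0,0,60,0,0,0,0,0,0,60,0,0,0,0,0,0,60]'|grep -E "pos|ft|wid"; python3 -m crank '[0,0,-3,0,0,0,60,0,0,-15,0,0,0,60,0,0,-40,0,0,0,60,0,0,-70,0,0,0,60,0,0,-100,0,0,0,60]'; python3 -m crank '[0,0,-25,0,0,0,60,0,0,-40,0,0,0,60,0,0,-50,0,0,0,60,0,0,-50,0,0,0,60,0,0,-50,0,0,0,60]';python3 - <<'E'
from rig import robot
import cv2
c=robot.camera("scene");cv2.imwrite("pics/s4.png",cv2.resize(c["pixels"][80:240,120:320,::-1],None,fx=3.5,fy=3.5,interpolation=cv2.INTER_CUBIC))
E
```

```text
position: [0.4452, -0.3813, 0.167]
ft_force: [0.5, -0.3, -0.8]
grip_width: 0.0185
position: [0.4449, -0.381, 0.167]
ft_force: [0.4, 1.2, 0.2]
grip_width: 0.0501
time: 22.07
position: [0.4444, -0.3805, 0.2678]
tool_rot: [0.732, 0.681, 0.0, -0.001]
ft_force: [-0.2, 0.2, -0.0]
grip_width: 0.0664
grip_force: 0.0
time: 22.48
position: [0.4445, -0.3807, 0.3169]
tool_rot: [0.732, 0.681, 0.0, 0.0]
ft_force: [-0.3, 0.4, -0.4]
grip_width: 0.0661
grip_force: 0.0
```

View pics/s4.png

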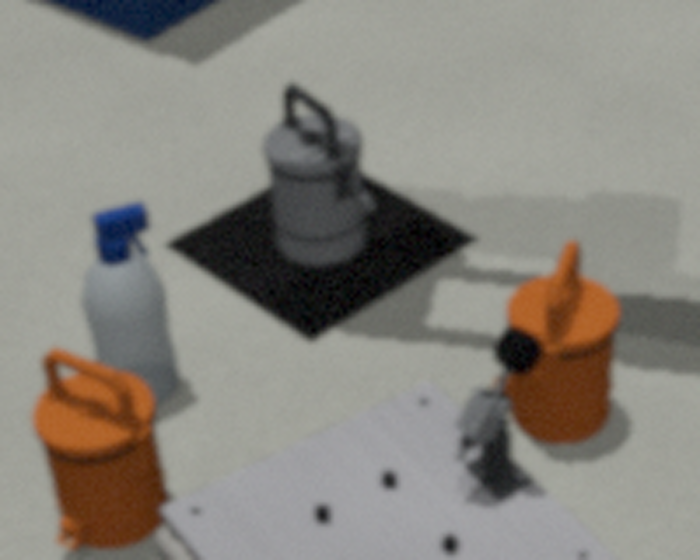

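The canister stands upright and free in the middle of the mat (foot at crop (320,242)). The knob is still parked out at (520,350), and the bottle and orange cans are unmoved.

```bash
python3 -c "
from rig import robot
print(robot.hand_in())"
```

```text
the job is handed in; nothing more can be done
None
```

I handed the job in at 22.5 s; hand-in returned no verdict. The knob is parked out in its notch, the canister stands upright near the middle of the mat, and nothing else was touched.

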